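# Drive the stuck dowel out of the die block

## Task

Take the long drift punch out of the tool rack and use it to push the brass dowel that is stuck in the steel die block down and completely out through the underside, until it stands on the pad below; press gently, never hard, and feel for the bore rather than forcing the punch. Then put the drift back upright in the rack hole it came from, and leave everything else on the bench alone.

Things in the scene. Friction and masses are not known exactly. Their poses are not given: they have to be found in the camera images.
- drift: Drift punch, 120 mm, standing nose down in an end hole of the rack, tip 6 mm above the table. Origin at the centre of its tip, z up. Upwards: steel nose 50 mm long, 9 mm diameter, the last 4 mm tapering to a 6 mm flat tip; collar 22 mm diameter at z 50-55 mm, resting on the rack; pale wooden handle 16 mm square (sides along x, y), z 55-120 mm. It has no ball on top. About 0.12 kg.
- rack: Fixed wooden block, 60 (its x) by 190 (its y) by 56 mm high, origin at the centre of its underside. Three upright through holes of 13 mm diameter at x = 0, y = -60, 0, +60 mm. The drift's x axis starts along the rack's x: grasp it with the fingers closing along the rack's x, for other tools stand 60 mm away along y.
- ball_punch: Bystander: doming punch in the other end hole of the rack: collar on the rack's top, 16 mm square handle, a 28 mm steel ball on top, about 125 mm above the table. Leave it alone.
- short_graver: Bystander: tool with a dark turned wooden grip, 22 mm at its widest, in the rack's middle hole; its top is about 111 mm above the table. Leave it alone.
- brass_boss: Bystander: domed brass disc, 60 mm diameter, 12 mm thick, lying on the table. Leave it alone.
- stand: Fixed steel stand, 90 (its x) by 130 mm (its y), origin at the centre of its underside, z up. Two rails along y (tops at 56 mm) hold the die block, 34 x 44 x 26 mm, underside 38 mm and flat top 64 mm above the table; it is clamped and does not move. The upright through bore in its middle, 13 mm diameter, holds the brass dowel, 11.8 x 22 mm. Below is a pad, top at 15 mm.
- channel_mid (a point): Point on the middle line between the rails, midway between the posts, at the height of the die block's top (64 mm); axes as the stand's. The bore's axis is on this line but up to 10 mm to either side of this point along the stand's y, and is not measured more closely: look or feel for it (a tip on the block stops at 64 mm, one in the bore goes 6 to 12 mm deeper).
- dowel (a joint): Depth of the dowel's top below the die block's top, m: 0.006 to 0.012 at the start, 0.026 level with the block's underside, 0.027 standing on the pad, a hard stop. It is tight: it moves down only under 8 to 13 N, more if pushed faster than 20 mm/s, stays where it is left and never tips. More than 45 N from the drift harms the block or dowel.
Mind the look-alikes: they are no part of the job. What is shaped like the stand but pink or purple is not meant.

How it is judged:
On the way, in this order (a step that is already met when the one before it is completed fails the run):
1. the drift is lifted out of the rack (distance of drift from where it was at the start of the episode above 0.06 m), for 0.1 s.
2. the dowel is pushed fully out of the bore, down to the pad, with the drift held on it or over it (value of joint dowel above 0.0255 m and horizontal distance between drift and channel_mid below 0.02 m), for 0.1 s.
At the end, for the whole second after the job is handed in: the dowel's top is at least 25.5 mm below the die block's top (out at the underside); the drift stands upright (within 7 degrees) and at rest in its own rack hole, collar down, within 8 mm of where it began (value of joint dowel above 0.0255 m and distance of drift from where it was at the start of the episode below 0.008 m and angle between drift's own z axis and vertical below 0.12 rad and linear speed of drift below 0.01 m/s); the robot touches nothing.
It fails at once if the drift presses on the stand, die block or dowel with more than 45 N (contact force between drift and stand above 45 N).
It fails at once if the other rack tools or the brass disc are moved by more than 30 mm (distance of any of ball_punch, short_graver, brass_boss from where it was at the start of the episode above 0.03 m).
It also fails if it takes over 70 s, if anything falls off the work surface, if the arm or the gripper's body presses on something with over 40 N, if the wrist force passes 120 N, or if a joint passes its speed limit or range.

## Robot

A 6-joint arm with a two-finger parallel gripper is mounted at the origin on the work surface. World frame = base frame: x ahead of the robot, y to its left, z up, the work surface at z = 0. Lengths are in m, angles in rad, forces in N, time in s.
With the tool pointing down it reaches from about 0.275 to 0.725 m from the base axis. Payload 5.6 kg.
Tool frame: the origin (TCP) lies on the centre line of the jaws, within the pads' length; the fingertips stand 8 mm ahead of it and the grasp point (between the pads) lies 11 mm behind it (manip.tcp_to_tips is the distance from the TCP to the fingertips, in m); z points along the fingers, y is the direction in which the jaws open and shut (so a half turn about z gives the same grasp; the last joint's range is limited). The gripper opens to 85 mm and grips with 20 to 120 N. Pads are 22 mm wide; open, the fingers measure 114 mm over their backs; the gripper's body (76 mm by 85 mm) begins 54 mm behind the grasp point. The pads swing forward as they close: fully open they stand 13 mm farther back than shut.
Start: joints at [-0.853, 0.255, 0.108, 0, -1.424, -0.285], TCP at [0.231, -0.499, 0.239] pointing down, gripper open.
Joint ranges: [-2.95, 2.95], [-1.21, 1.97], [-1.09, 1.5], [-2.87, 1.71], [-2.94, -0.07], [-3.05, 3.05]. Speed limits (rad/s): [2.57, 2.57, 3.14, 3.14, 3.14, 3.14].

## Interface

Orientations are given as [roll, pitch, yaw] about the fixed x, y, z axes, in that order (R = Rz(yaw) Ry(pitch) Rx(roll)).
In Python, from cell import manip gives the robot as it stands.
- The arm moves only by the tool move_arm, never from a script. Its argument "increments" is a list that holds one entry, the list of rows, each a list of 7 numbers: the gripper command: -1 is shut, 1 is fully open, values between are in proportion, then the shift along the tool's x, y, z in mm, then the turn, a rotation vector about the tool's x, y, z in degrees. A call has 1 to 8 rows; each row is the pose to reach, as a shift and turn from the pose commanded when the call began, along the tool's axes at that moment; what a row does not reach only later rows make up. A row lasts 1/8 s, in which the tool goes at most 62.5 mm and 10.7 degrees, less where a joint would pass 70% of its speed; a pose out of reach is approached as far as the arm can. A call with a gripper value outside its range is refused whole. The fingers move at their own pace and stop on an object; the grip force is fixed at half the most. Time passes only in rows, so rows that repeat a pose let the fingers close. It gives the time, the measured TCP pose, the force and the opening at its end, in the units of the state.
- manip.state(): the state, without advancing time (a new reading comes with each control period).
- manip.get_image(name): name is "side" or "top" or "wrist"; returns (picture, depth): 400x640x3 uint8, red, green, blue; 400x640 float32, m along the optical axis (not along the pixel's ray), 0 where there is no reading.
- manip.camera_params(name): a dict with "camera_matrix" (3x3 intrinsics, pixels), "rvec" (rotation vector, rad) and "tvec" (3), from world to camera coordinates, as OpenCV has them. Camera axes: x right, y down, z forward; pixel columns grow to the right and rows downward; lengths in m; the calibration is good to about 2 mm. A picture is of the moment at which its call begins: read the wrist's pose just before it. camera_params takes no time and is no camera call; for the wrist camera it gives the pose at the moment of the call.
- manip.close_job(): hands the job in, once; it reports no verdict.
Trained networks look in the newest picture that a camera, given by its name, has taken for a name from the list of things; names that differ only in an ending like _2 or _b are one class to them, and where a whole thing is asked for, a point or a joint stands for the part that bears it (a point fixed in the world has none). Each returns a list of dicts, best first, with "p" (0 to 1); they miss things now and then, are a little off and sometimes report something else, mostly with a low value. They report only what shows in the picture. A call takes as long as a camera call. They do not tell look-alikes from the thing itself.
- manip.boxes_of(camera, name): "location" ([x, y, z] in m, in the coordinates of the camera as it stood for that picture, good to about 4 mm: the middle of the surface that is visible of it).
- manip.silhouettes(camera, name): "mask" (400x640 bool, what is visible of it).
- manip.pinpoint(camera, name): "location" ([x, y, z] in m, in the coordinates of the camera as it stood for that picture, good to about 4 mm: a listed point, or the origin of a listed thing).
The state is a dict: "time": time; "joint_pos": joint angles; "joint_velocities": joint speeds; "effort": joint torques, N m; "tool_pos": TCP position; "eef_rot": TCP orientation; "contact_force": force on the tool from outside, world axes, zero at the start; "ft_torque": the same for the moment, N m; "gripper_width": finger opening in m.
Only numpy, scipy, OpenCV 4.12 (cv2) and the standard library are available. Lean on these libraries where they do the work, as an engineer would, in place of code of your own. Each camera call takes 0.05 s, during which the arm holds its last target.

## Working session

There is one attempt and no reset: what is moved stays moved. The work goes in short steps, Python scripts to look and compute and a tool call to move; the robot and the scene stay as the last step left them, time stands still between calls to the robot, and variables do not carry over. Pictures are saved under pics/ and viewed, and the job is handed in when it is done.

Besides the shell and the picture viewer there is one more tool, called after "Call:" by a JSON object that holds its "op" and its "data". move_arm: Moves the arm, as the interface text tells. Its arguments: {"type":"object","properties":{"increments":{"type":"array","items":{"type":"array","items":{"type":"array","items":{"type":"number"}}}}},"required":["increments"]}

```bash
ls; mkdir -p pics
cat > h.py <<'E'
import numpy as np, cv2
from cell import manip
from scipy.spatial.transform import Rotation as R
def cp(n):
    p=manip.camera_params(n); Rm=cv2.Rodrigues(np.array(p['rvec'],float))[0]
    return np.array(p['camera_matrix'],float),Rm,np.array(p['tvec'],float).ravel()
def c2w(n,x,P=None):
    K,Rm,t=P or cp(n); return Rm.T@(np.array(x)-t)
def w2p(n,X,P=None):
    K,Rm,t=P or cp(n); c=Rm@np.array(X)+t; q=K@c; return q[:2]/q[2]
def px2w(n,u,v,d,P=None):
    K,Rm,t=P or cp(n); c=np.linalg.inv(K)@np.array([u,v,1.])*d; return Rm.T@(c-t)
def ray(n,u,v,z,P=None):
    K,Rm,t=P or cp(n); d=Rm.T@(np.linalg.inv(K)@np.array([u,v,1.])); o=-Rm.T@t; return o+d*(z-o[2])/d[2]
def save(n,im): cv2.imwrite('pics/'+n,cv2.cvtColor(im,cv2.COLOR_RGB2BGR))
E
python3 - <<'E'
from h import *
s=manip.state(); print({k:np.round(v,3) for k,v in s.items()})
for n in ['side','top']:
    im,d=manip.get_image(n); save(n+'0.png',im); np.save(n+'0.npy',d)
    P=cp(n); print(n,'cam at',np.round(-P[1].T@P[2],3))
    for o in ['drift','rack','stand','ball_punch','short_graver','brass_boss','channel_mid']:
        try:
            for r in manip.pinpoint(n,o): print(n,o,round(r['p'],2),np.round(c2w(n,r['location'],P),3),np.round(w2p(n,c2w(n,r['location'],P),P)))
        except Exception as e: print(o,e)
E
```

```text
pics
{'time': np.float64(0.0), 'joint_pos': array([-0.853,  0.256,  0.107, -0.   , -1.424, -0.285]), 'joint_velocities': array([-0.001, -0.   , -0.001, -0.001,  0.001, -0.001]), 'effort': array([ 1.0000e-03, -3.8663e+01,  2.3795e+01,  5.3660e+00, -6.0000e-03,
        0.0000e+00]), 'tool_pos': array([ 0.231, -0.499,  0.238]), 'eef_rot': array([ 3.14 , -0.   , -2.709]), 'contact_force': array([ 0.177, -0.163,  0.336]), 'ft_torque': array([-0.029,  0.046,  0.039]), 'gripper_width': np.float64(0.086)}
side cam at [0.313 0.661 0.627]
side drift 0.54 [ 0.591 -0.173  0.   ] [277. 170.]
side rack 0.77 [0.582 0.2   0.008] [217. 289.]
side stand 0.79 [ 0.397 -0.196  0.001] [361. 177.]
side stand 0.63 [ 0.404  0.195 -0.   ] [319. 312.]
side stand 0.62 [ 0.59  -0.174 -0.001] [277. 170.]
side ball_punch 0.74 [0.581 0.137 0.027] [231. 256.]
side short_graver 0.79 [0.591 0.201 0.025] [211. 282.]
side brass_boss 0.83 [ 0.384  0.012 -0.001] [350. 240.]
side channel_mid 0.86 [0.405 0.195 0.07 ] [320. 284.]
side channel_mid 0.83 [ 0.4   -0.197  0.063] [362. 154.]
side channel_mid 0.69 [ 0.587 -0.176  0.066] [278. 146.]
top cam at [0.354 0.022 1.066]
top drift 0.63 [0.591 0.258 0.003] [210. 157.]
top drift 0.59 [0.591 0.197 0.024] [237. 155.]
top rack 0.96 [ 0.593  0.205 -0.002] [236. 157.]
top stand 0.96 [ 0.402 -0.194  0.   ] [424. 249.]
top stand 0.7 [0.404 0.194 0.001] [237. 245.]
top short_graver 0.56 [0.589 0.198 0.027] [236. 155.]
top brass_boss 0.55 [ 0.388  0.006 -0.005] [327. 255.]
top channel_mid 0.71 [ 0.399 -0.196  0.062] [431. 249.]
top channel_mid 0.64 [0.409 0.198 0.067] [230. 241.]
top channel_mid 0.6 [ 0.587 -0.169  0.062] [417. 155.]
```

View pics/side0.png

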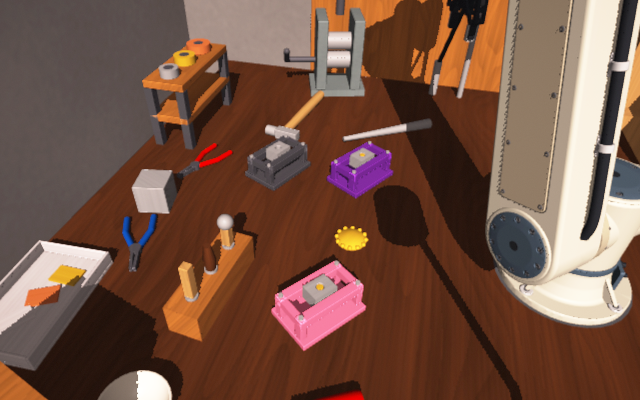

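View pics/top0.png

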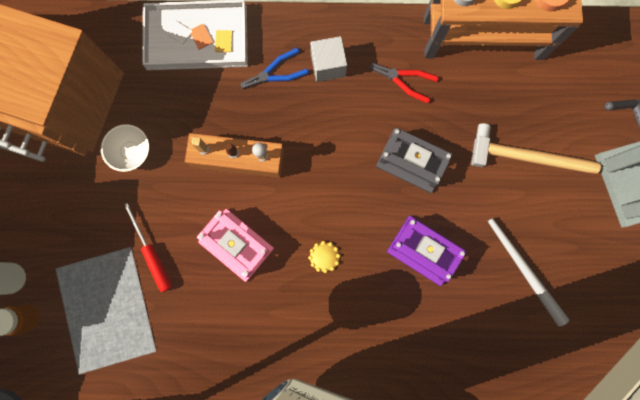

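Run:
```python
from h import *
a=cv2.imread('pics/top0.png')
c1=cv2.resize(a[115:205,365:465],None,fx=4,fy=4,interpolation=cv2.INTER_CUBIC)
c2=cv2.resize(a[115:205,180:280],None,fx=4,fy=4,interpolation=cv2.INTER_CUBIC)
cv2.imwrite('pics/crop0.png',np.hstack([c1,c2]))
# dims: dark stand mask by low saturation at top
for n in ['top','side']:
    im,_=manip.get_image(n);P=cp(n)
    for o in ['stand','rack','drift']:
        for r in manip.silhouettes(n,o):
            m=r['mask'].astype(np.uint8); ys,xs=np.nonzero(m); rc=cv2.minAreaRect(np.c_[xs,ys].astype(np.float32))
            b=cv2.boxPoints(rc); z=.056
            print(n,o,round(r['p'],2),np.round(rc[0]),np.round(rc[1]), [np.round(ray(n,*q,z,P)[:2],3).tolist() for q in b])
print(cp('wrist')[0], np.round(-cp('wrist')[1].T@cp('wrist')[2],3), cp('wrist')[1])
```

```text
top stand 0.68 [426. 251.] [70. 44.] [[0.395, -0.107], [0.47, -0.154], [0.399, -0.269], [0.326, -0.222]]
top stand 0.58 [414. 160.] [65. 46.] [[0.566, -0.086], [0.652, -0.128], [0.593, -0.244], [0.509, -0.202]]
top drift 0.67 [200. 144.] [20. 11.] [[0.611, 0.291], [0.627, 0.276], [0.598, 0.246], [0.583, 0.261]]
side stand 0.96 [360. 168.] [44. 68.] [[0.481, -0.129], [0.383, -0.314], [0.312, -0.174], [0.408, -0.02]]
side stand 0.86 [319. 302.] [63. 90.] [[0.481, 0.24], [0.39, 0.104], [0.317, 0.2], [0.406, 0.313]]
side stand 0.56 [277. 162.] [43. 67.] [[0.658, -0.101], [0.584, -0.288], [0.492, -0.154], [0.568, 0.002]]
side rack 0.85 [209. 282.] [ 51. 122.] [[0.628, 0.314], [0.626, 0.072], [0.525, 0.12], [0.547, 0.34]]
side rack 0.48 [224. 230.] [35. 17.] [[0.636, 0.066], [0.605, 0.057], [0.571, 0.144], [0.599, 0.152]]
side drift 0.86 [188. 281.] [41. 15.] [[0.65, 0.201], [0.63, 0.188], [0.579, 0.261], [0.598, 0.273]]
[[298.61243377   0.         319.04396654]
 [  0.         298.61243377 197.07055315]
 [  0.           0.           1.        ]] [ 0.168 -0.528  0.373] [[-4.18501516e-01  9.08215915e-01  5.77937274e-04]
 [ 8.73588767e-01  4.02371293e-01  2.73751727e-01]
 [ 2.48393130e-01  1.15070392e-01 -9.61800217e-01]]
```

View pics/crop0.png

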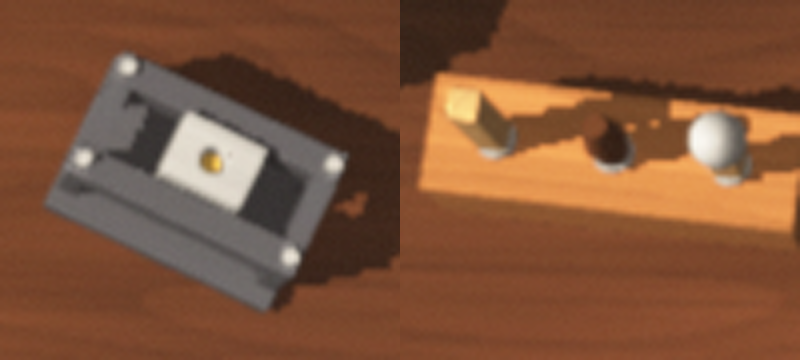

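```bash
cat >> h.py <<'E'
def Rc():
    return R.from_euler('xyz',manip.state()['eef_rot'])
def inc(p,yaw=None,cmdR=None,cmdp=None):
    s=manip.state(); R0=cmdR or R.from_euler('xyz',s['eef_rot']); p0=s['tool_pos'] if cmdp is None else cmdp
    d=R0.inv().apply(np.array(p)-p0)*1000
    Rt=R.from_euler('xyz',[np.pi,0,s['eef_rot'][2] if yaw is None else yaw])
    return np.round(d,1),np.round((R0.inv()*Rt).as_rotvec(degrees=True),2)
def st():
    s=manip.state(); return {k:np.round(s[k],4).tolist() for k in ['time','joint_pos','tool_pos','eef_rot','contact_force','gripper_width']}
E
python3 - <<'E'
from h import *
print(inc([0.55,-0.12,0.26],-np.pi/2))
E
```

```text
(array([-448.9,  210.4,  -20.7]), array([ -0. ,  -0. , -65.2]))
```

Call:
{"op": "move_arm", "data": {"increments": [[[1,-40,20,-2,0,0,-8],[1,-95,45,-5,0,0,-16],[1,-150,70,-8,0,0,-24],[1,-210,98,-11,0,0,-32],[1,-270,126,-14,0,0,-40],[1,-330,154,-17,0,0,-48],[1,-390,182,-20,0,0,-57],[1,-449,210,-21,0,0,-65]]]}}

```text
time: 2.2
tool_pos: [0.5399, -0.1323, 0.2604]
eef_rot: [-3.141, -0.0, -1.569]
contact_force: [0.6, -1.8, 0.7]
gripper_width: 0.0856
```

Call:
{"op": "move_arm", "data": {"increments": [[[1,0,0,0,0,0,0],[1,0,0,0,0,0,0]]]}}

```text
time: 2.45
tool_pos: [0.5386, -0.1341, 0.2598]
eef_rot: [3.141, -0.0, -1.574]
contact_force: [-0.3, -0.2, -0.1]
gripper_width: 0.0854
```

```bash
cat > look.py <<'E'
from h import *
import sys
tag=sys.argv[1]; names=sys.argv[2:]
print(st()); P=cp('wrist'); im,d=manip.get_image('wrist'); save('w%s.png'%tag,im); np.savez('w%s.npz'%tag,K=P[0],R=P[1],t=P[2],d=d)
for o in names:
    for r in manip.pinpoint('wrist',o): print(o,round(r['p'],2),np.round(c2w('',r['location'],P),4),np.round(w2p('',c2w('',r['location'],P),P)))
E
python3 look.py 1 stand channel_mid
```

```text
{'time': 2.45, 'joint_pos': [0.0381, 0.2608, 0.1672, 0.0003, -1.4777, -0.0417], 'tool_pos': [0.5386, -0.1341, 0.2598], 'eef_rot': [3.1411, -0.0003, -1.5744], 'contact_force': [-0.309, -0.2428, -0.1156], 'gripper_width': 0.0854}
stand 0.84 [ 4.015e-01 -1.924e-01  1.000e-04] [426. 121.]
stand 0.61 [ 0.5922 -0.1731  0.0016] [278. 137.]
channel_mid 0.86 [ 0.5884 -0.1701  0.061 ] [274. 144.]
channel_mid 0.61 [ 0.4016 -0.1951  0.0639] [447. 120.]
```

View pics/w1.png

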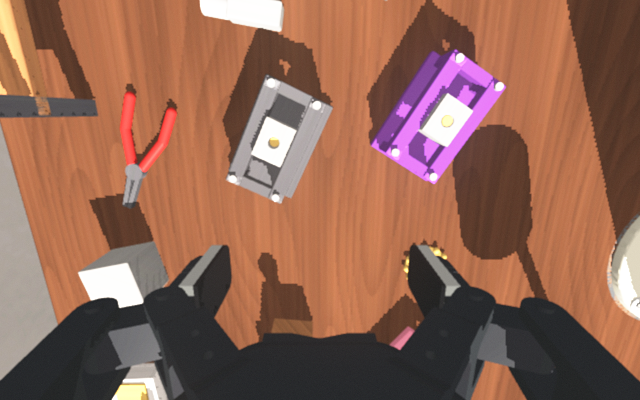

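Run:
```python
import cv2,numpy as np
a=cv2.imread('pics/w1.png')
cv2.imwrite('pics/crop1.png',cv2.resize(a[65:210,215:345],None,fx=4,fy=4,interpolation=cv2.INTER_CUBIC))
```

```text
(no output)
```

View pics/crop1.png

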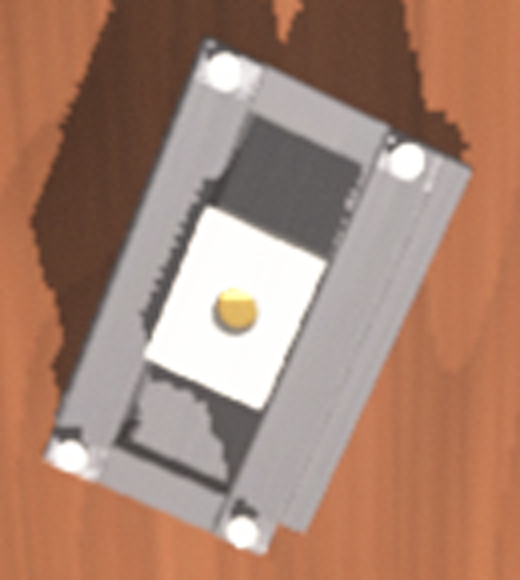

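```bash
cat > an.py <<'E'
from h import *
def load(tag):
    z=np.load('w%s.npz'%tag); return (z['K'],z['R'],z['t']),z['d']
E
python3 - <<'E'
from an import *
P,d=load('1')
posts=[(271.5,82.5),(316.7,105),(233,178.7),(275.5,197.7)]
for p in posts: print('post',np.round(px2w('',*p,d[int(p[1]),int(p[0])],P),4))
w=[]
for p in [(266.7,116.7),(296.5,130.5),(280.5,167),(251.7,153.5)]:
    X=ray('',*p,.064,P); w.append(X); print('blk',np.round(X,4))
print('blk c',np.mean(w,0), px2w('',270,150,d[150,270],P),px2w('',282,135,d[135,282],P))
print('bore',ray('',274,142,.064,P), d[136:150,274], px2w('',274,142,d[142,274],P))
for z in (.064,.072,.08):
    q=[ray('',*p,z,P) for p in posts]; print(z,np.mean(q,0), np.linalg.norm(q[0]-q[1]),np.linalg.norm(q[0]-q[2]),np.degrees(np.arctan2(*(q[0]-q[2])[:2][::-1])),np.degrees(np.arctan2(*(q[1]-q[3])[:2][::-1])))
# top view rack box, use side/top depth
im,dt=manip.get_image('top');Pt=cp('top')
for p in [(187,134),(284,143),(282,172),(186,162)]: print('rack',np.round(ray('top',*p,.056,Pt),4))
print(inc([0.59,0.22,0.26],-np.pi/2))
E
```

```text
post [ 0.5881 -0.2335  0.0605]
post [ 0.541  -0.2108  0.0596]
post [ 0.6371 -0.1308  0.0604]
post [ 0.5896 -0.1079  0.06  ]
blk [ 0.5944 -0.199   0.064 ]
blk [ 0.5629 -0.1844  0.064 ]
blk [ 0.5818 -0.1447  0.064 ]
blk [ 0.613  -0.1599  0.064 ]
blk c [ 0.58803706 -0.17199301  0.064     ] [ 0.59269745 -0.1635553   0.06349704] [ 0.57877453 -0.17975759  0.06417916]
bore [ 0.58781837 -0.1722844   0.064     ] [0.32584038 0.33440742 0.33223236 0.33581316 0.3337214  0.33498478
 0.33476344 0.33452657 0.33367386 0.33585027 0.3366695  0.34081587
 0.3308546  0.3293241 ] [ 0.58914538 -0.17144619  0.05511662]
0.064 [ 0.5883864  -0.17111241  0.064     ] 0.051808937978701515 0.11253077697988376 -115.4577993030184 -115.29915399929314
0.072 [ 0.58717758 -0.17189568  0.072     ] 0.050552969031915036 0.10980276967151945 -115.45779930301839 -115.29915399929317
0.08 [ 0.58596876 -0.17267894  0.08      ] 0.04929700008512854 0.10707476236315512 -115.45779930301839 -115.29915399929313
rack [0.6257 0.2956 0.056 ]
rack [0.6099 0.0977 0.056 ]
rack [0.55   0.1003 0.056 ]
rack [0.5676 0.2947 0.056 ]
(array([-3.554e+02, -4.990e+01,  3.000e-01]), array([-0.03, -0.01, -0.31]))
```

Call:
{"op": "move_arm", "data": {"increments": [[[1,-35,-5,0,0,0,0],[1,-80,-12,0,0,0,1],[1,-130,-19,0,0,0,2],[1,-180,-26,0,0,0,3],[1,-235,-33,0,0,0,4],[1,-285,-40,0,0,0,4.5],[1,-325,-47,0,0,0,4.5],[1,-355,-50,0,0,0,4.5]]]}}

```text
time: 3.65
tool_pos: [0.5901, 0.2215, 0.2599]
eef_rot: [3.142, 0.0, -1.654]
contact_force: [0.4, -0.4, -0.0]
gripper_width: 0.0859
```

Call:
{"op": "move_arm", "data": {"increments": [[[1,0,0,0,0,0,0],[1,0,0,0,0,0,0]]]}}

```text
time: 3.9
tool_pos: [0.5901, 0.2197, 0.2601]
eef_rot: [-3.141, -0.0, -1.654]
contact_force: [-0.1, 0.5, 0.0]
gripper_width: 0.0855
```

```bash
python3 look.py 2 drift rack
```

```text
{'time': 3.9, 'joint_pos': [0.6043, 0.4145, 0.3881, 0.0002, -1.5443, -0.6874], 'tool_pos': [0.5901, 0.2197, 0.2601], 'eef_rot': [-3.1414, -0.0001, -1.6539], 'contact_force': [-0.0903, 0.4612, 0.0449], 'gripper_width': 0.0855}
drift 0.87 [0.5934 0.2598 0.0081] [319. 197.]
rack 0.84 [0.5895 0.2029 0.0008] [319. 154.]
```

View pics/w2.png

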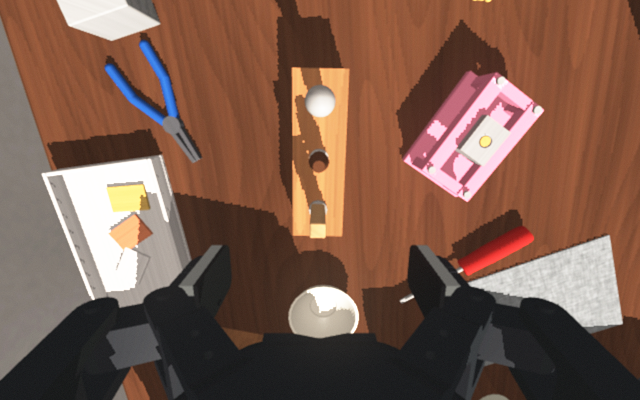

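Run:
```python
from an import *
a=cv2.imread('pics/w2.png')
cv2.imwrite('pics/crop2.png',cv2.resize(a[50:250,270:370],None,fx=4,fy=3,interpolation=cv2.INTER_CUBIC)[:600])
P,d=load('2')
for p in [(318,230),(318,212),(319,101),(300,220),(330,345),(310,290),(326,338)]: print(p,np.round(px2w('',*p,d[p[1],p[0]],P),4))
```

```text
(318, 230) [0.5947 0.2595 0.126 ]
(318, 212) [0.5943 0.2528 0.0919]
(319, 101) [0.5838 0.1414 0.1239]
(300, 220) [0.6179 0.2732 0.056 ]
(330, 345) [0.5865 0.2092 0.3298]
(310, 290) [0.6168 0.3841 0.0342]
(326, 338) [0.5875 0.2105 0.3257]
```

View pics/crop2.png

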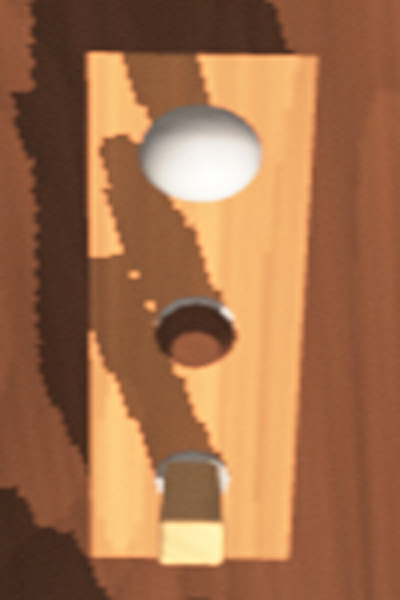

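Run:
```python
from an import *
P,d=load('2'); Pt=cp('top')
def tri(obs):
    A=[]
    for (u,v),(K,Rm,t) in obs:
        M=K@np.c_[Rm,t]; A+= [u*M[2]-M[0], v*M[2]-M[1]]
    X=np.linalg.svd(np.array(A))[2][-1]; return X[:3]/X[3]
h2=(318,230.7)
print('tri',tri([(h2,P),((195.6,141.3),Pt)]), 'ray126',ray('',*h2,.126,P),'top126',ray('',195.6,141.3,.126,Pt))
c=[(87,53),(318,56),(290,558),(92,557)]
q=[ray('',270+x/4,50+y/3,.056,P) for x,y in c]
print(np.round(q,4)); 
for i,j in((3,0),(2,1)): v=q[i]-q[j]; print(np.degrees(np.arctan2(v[1],v[0])))
print(inc([0.5945,0.2602,0.150],np.radians(-94.8)))
```

```text
tri [0.59433886 0.2611406  0.12136158] ray126 [0.59478377 0.26022803 0.126     ] top126 [0.59292939 0.25967222 0.126     ]
[[0.6093 0.1035 0.056 ]
 [0.549  0.1096 0.056 ]
 [0.5682 0.2983 0.056 ]
 [0.6285 0.2928 0.056 ]]
84.20857648477978
84.1939754974605
(array([-40.8,  -0.9, 110.4]), array([-0.03,  0.02,  0.01]))
```

Call:
{"op": "move_arm", "data": {"increments": [[[1,-20,-0.5,10,0,0,0.5],[1,-41,-1,35,0,0,1],[1,-41,-1,70,0,0,1],[1,-41,-1,105,0,0,1],[1,-41,-1,135,0,0,1],[1,-41,-1,155,0,0,1],[1,-41,-1,166,0,0,1],[1,-41,-1,169,0,0,1]]]}}

```text
time: 5.05
tool_pos: [0.5942, 0.2617, 0.0903]
eef_rot: [3.141, -0.001, -1.67]
contact_force: [1.1, -0.1, 1.7]
gripper_width: 0.0856
```

Call:
{"op": "move_arm", "data": {"increments": [[[1,0,0,0,0,0,0]]]}}

```text
time: 5.18
tool_pos: [0.5947, 0.2618, 0.0915]
eef_rot: [-3.141, 0.0, -1.67]
contact_force: [-0.7, 0.0, -0.0]
gripper_width: 0.0854
```

```bash
python3 look.py 3; python3 -c "
import cv2
a=cv2.imread('pics/w3.png');cv2.imwrite('pics/crop3.png',cv2.resize(a[150:400,200:440],None,fx=2.4,fy=2.4))"
```

```text
{'time': 5.175, 'joint_pos': [0.6547, 0.524, 0.131, 0.0002, -1.1769, -0.7543], 'tool_pos': [0.5947, 0.2618, 0.0915], 'eef_rot': [-3.1407, 0.0005, -1.6703], 'contact_force': [-0.7467, 0.0408, -0.0368], 'gripper_width': 0.0854}
```

View pics/crop3.png

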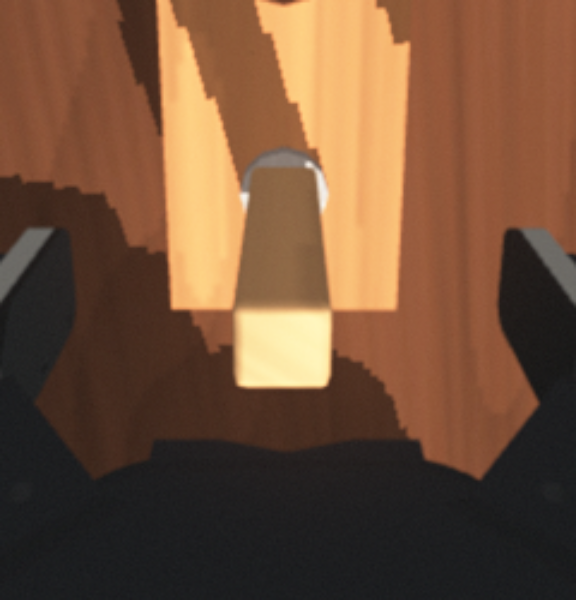

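The pale square handle (crop 282,348) sits centred between the open fingers and nothing else is in the way, so I'll close on it.

Call:
{"op": "move_arm", "data": {"increments": [[[0,0,0,0,0,0,0],[-0.4,0,0,0,0,0,0],[-0.8,0,0,0,0,0,0],[-1,0,0,0,0,0,0],[-1,0,0,0,0,0,0],[-1,0,0,0,0,0,0],[-1,0,0,0,0,0,0]]]}}

```text
time: 6.1
tool_pos: [0.5944, 0.2615, 0.091]
eef_rot: [-3.141, 0.0, -1.67]
contact_force: [-0.3, -0.4, 0.7]
gripper_width: 0.0153
```

```bash
python3 look.py 4 drift; python3 -c "
import cv2
a=cv2.imread('pics/w4.png');cv2.imwrite('pics/crop4.png',cv2.resize(a[150:400,200:440],None,fx=2.4,fy=2.4))"
```

```text
{'time': 6.1, 'joint_pos': [0.6546, 0.5243, 0.1302, 0.0001, -1.1765, -0.7541], 'tool_pos': [0.5944, 0.2615, 0.091], 'eef_rot': [-3.1414, 0.0001, -1.6703], 'contact_force': [-0.2693, -0.386, 0.7297], 'gripper_width': 0.0153}
drift 0.74 [0.59   0.2619 0.0063] [325. 206.]
```

View pics/crop4.png

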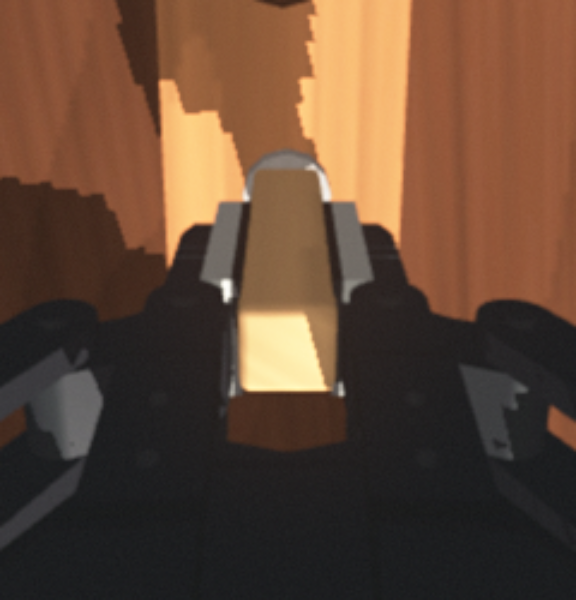

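Call:
{"op": "move_arm", "data": {"increments": [[[-1,0,0,-4,0,0,0],[-1,0,0,-16,0,0,0],[-1,0,0,-36,0,0,0],[-1,0,0,-66,0,0,0],[-1,0,0,-100,0,0,0],[-1,0,0,-135,0,0,0],[-1,0,0,-160,0,0,0],[-1,0,0,-169,0,0,0]]]}}

```text
time: 7.2
tool_pos: [0.5948, 0.2617, 0.2625]
eef_rot: [-3.139, 0.002, -1.67]
contact_force: [-0.1, 0.2, -2.1]
gripper_width: 0.0153
```

```bash
python3 look.py 5 drift; python3 -c "
import cv2
a=cv2.imread('pics/w5.png');cv2.imwrite('pics/crop5.png',cv2.resize(a[150:400,200:440],None,fx=2.4,fy=2.4))"
python3 - <<'E'
from h import *
im,_=manip.get_image('side'); save('side5.png',im)
print(inc([0.588,-0.172,0.26],np.radians(-95.7)))
E
```

```text
{'time': 7.2, 'joint_pos': [0.6546, 0.4555, 0.4574, 0.0004, -1.5689, -0.7541], 'tool_pos': [0.5948, 0.2617, 0.2625], 'eef_rot': [-3.1386, 0.0023, -1.6703], 'contact_force': [-0.0673, 0.206, -2.1332], 'gripper_width': 0.0153}
drift 0.64 [0.5936 0.2615 0.1782] [321. 205.]
(array([432. , -37. ,  -0.6]), array([ 0.04,  0.  , -0.  ]))
```

View pics/crop5.png

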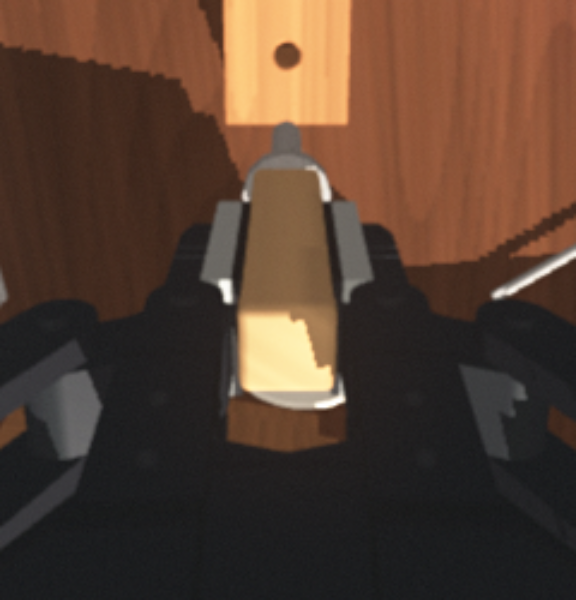

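View pics/side5.png

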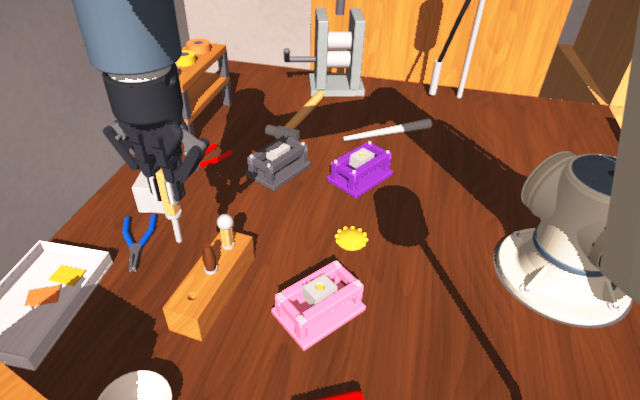

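Run:
```python
from an import *
P,d=load('5')
print('hole',ray('',319.2,172.7,.056,P))
# tip flat far-lower edge ~ (319.2,201.5): nearest centre
for v in (201,202,203): print('tip',v,ray('',319.2,v,.1775,P))
a=cv2.imread('pics/w5.png');cv2.imwrite('pics/crop5b.png',cv2.resize(a[160:240,280:360],None,fx=7,fy=7,interpolation=cv2.INTER_CUBIC))
```

```text
hole [0.59539318 0.2603972  0.056     ]
tip 201 [0.59481255 0.25806747 0.1775    ]
tip 202 [0.59489282 0.2588643  0.1775    ]
tip 203 [0.59497324 0.25966268 0.1775    ]
```

View pics/crop5b.png

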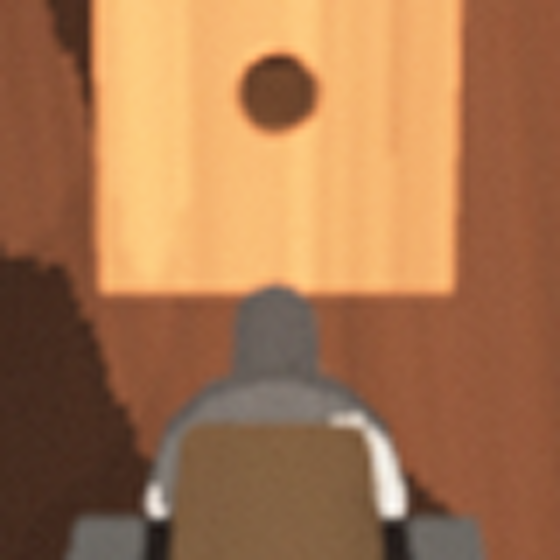

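Call:
{"op": "move_arm", "data": {"increments": [[[-1,20,-2,0,0,0,0],[-1,60,-5,0,0,0,0],[-1,115,-10,0,0,0,0],[-1,175,-15,0,0,0,0],[-1,235,-20,0,0,0,0],[-1,295,-25,0,0,0,0],[-1,350,-30,0,0,0,0],[-1,390,-34,0,0,0,0]]]}}

```text
time: 8.35
tool_pos: [0.588, -0.133, 0.2589]
eef_rot: [3.14, -0.0, -1.672]
contact_force: [0.8, 0.5, -0.9]
gripper_width: 0.0154
```

Call:
{"op": "move_arm", "data": {"increments": [[[-1,0,0,0,0,0,0],[-1,0,0,0,0,0,0]]]}}

```text
time: 8.6
tool_pos: [0.5888, -0.1302, 0.2591]
eef_rot: [3.14, 0.0, -1.671]
contact_force: [0.6, 0.9, -0.7]
gripper_width: 0.0151
```

```bash
python3 look.py 6 drift channel_mid
```

```text
{'time': 8.6, 'joint_pos': [0.041, 0.3598, 0.304, -0.0004, -1.5166, -0.1413], 'tool_pos': [0.5888, -0.1302, 0.2591], 'eef_rot': [3.14, 0.0001, -1.6711], 'contact_force': [0.5717, 0.9005, -0.7452], 'gripper_width': 0.0151}
drift 0.95 [ 0.5839 -0.1305  0.1755] [325. 205.]
channel_mid 0.73 [ 0.3987 -0.198   0.0625] [493.  95.]
channel_mid 0.56 [ 0.5889 -0.1696  0.0645] [315. 141.]
```

View pics/w6.png

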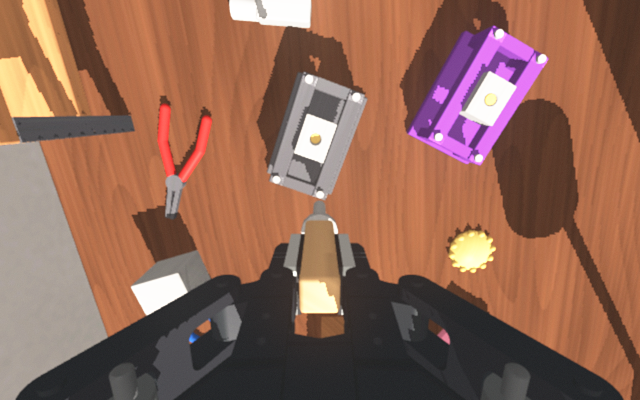

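Run:
```python
from an import *
a=cv2.imread('pics/w6.png');cv2.imwrite('pics/crop6.png',cv2.resize(a[65:225,260:370],None,fx=5,fy=3.75*4/3*.75,interpolation=cv2.INTER_CUBIC))
print(cv2.imread('pics/crop6.png').shape)
P,d=load('6')
print('tip rim',ray('',319.3,200.9,.1741,P))
```

```text
(600, 550, 3)
tip rim [ 0.58827217 -0.13413933  0.1741    ]
```

View pics/crop6.png

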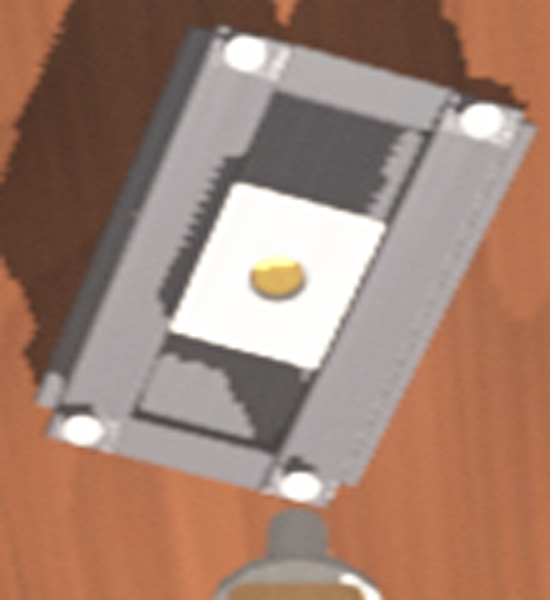

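Run:
```python
from an import *
P,d=load('6')
q=[ray('',260+x/5,65+y/3.75,.064,P) for x,y in [(237,183),(385,222),(317,370),(170,330)]]
print(np.round(q,4),np.mean(q,0),'bore',ray('',315.4,138.9,.064,P))
ps=[(244,54),(482,119),(83,430),(301,487)]
r=[ray('',260+x/5,65+y/3.75,.061,P) for x,y in ps]; print('posts c',np.mean(r,0))
print(d[130,306],px2w('',306,135,d[135,306],P)[2])
print('tip rim',ray('',320,201.5,.1741,P))
```

```text
[[ 0.5942 -0.1987  0.064 ]
 [ 0.5638 -0.1848  0.064 ]
 [ 0.5825 -0.1439  0.064 ]
 [ 0.6135 -0.1589  0.064 ]] [ 0.5885039  -0.17159011  0.064     ] bore [ 0.58848957 -0.17174049  0.064     ]
posts c [ 0.58920675 -0.17042086  0.061     ]
0.322174 0.06437282233162055
tip rim [ 0.58778687 -0.13360737  0.1741    ]
```

Run:
```python
from h import *
print(inc([0.5887,-0.1714,0.161],np.radians(-95.7)))
```

```text
(array([42.2, -3.6, 98.7]), array([0.03, 0.01, 0.07]))
```

Call:
{"op": "move_arm", "data": {"increments": [[[-1,12,-1,0,0,0,0],[-1,30,-2.6,10,0,0,0],[-1,40,-3.5,30,0,0,0],[-1,42,-3.6,55,0,0,0],[-1,42,-3.6,78,0,0,0],[-1,42,-3.6,92,0,0,0],[-1,42,-3.6,98,0,0,0],[-1,42,-3.6,98,0,0,0]]]}}

```text
time: 9.75
tool_pos: [0.5889, -0.1723, 0.162]
eef_rot: [-3.142, -0.0, -1.67]
contact_force: [-0.5, -0.9, -0.5]
gripper_width: 0.0153
```

```bash
python3 look.py 7 drift
python3 - <<'E'
from h import *
a=cv2.imread('pics/w7.png')
c=cv2.resize(a[120:240,260:380],None,fx=5,fy=5,interpolation=cv2.INTER_CUBIC); cv2.imwrite('pics/crop7.png',c)
im,_=manip.get_image('side'); save('side7.png',im); save('side7c.png',cv2.resize(im[90:200,230:330],None,fx=5,fy=5,interpolation=cv2.INTER_CUBIC))
E
```

```text
{'time': 9.75, 'joint_pos': [-0.0302, 0.4114, 0.135, 0.0002, -1.2943, -0.0694], 'tool_pos': [0.5889, -0.1723, 0.162], 'eef_rot': [-3.1415, -0.0002, -1.6703], 'contact_force': [-0.4891, -0.9169, -0.4578], 'gripper_width': 0.0153}
drift 0.57 [ 0.583  -0.1716  0.0766] [327. 206.]
```

View pics/crop7.png

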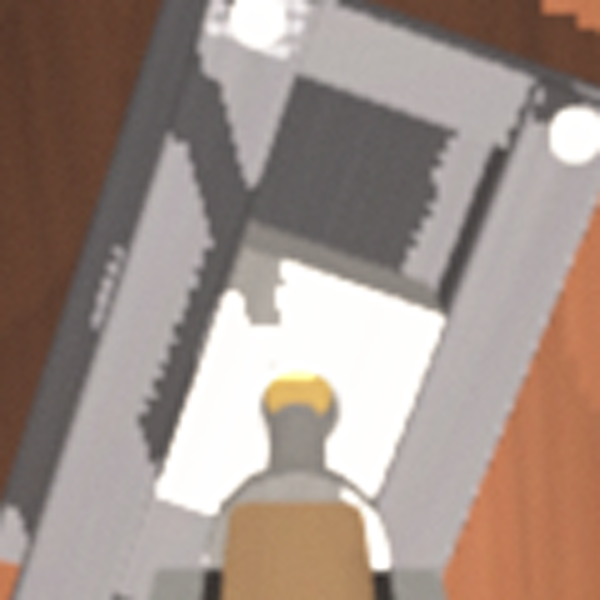

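View pics/side7c.png

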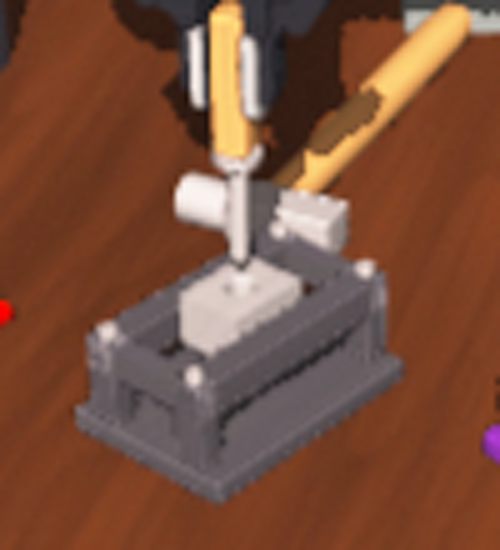

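Run:
```python
from an import *
P,d=load('7')
print('bore',ray('',320,201.6,.064,P),'far rim',ray('',320,194.5,.064,P),'tip rim',ray('',319.6,200.6,.077,P))
```

```text
bore [ 0.5884489  -0.17173192  0.064     ] far rim [ 0.58785406 -0.17768211  0.064     ] tip rim [ 0.58831905 -0.17645521  0.077     ]
```

Call:
{"op": "move_arm", "data": {"increments": [[[-1,-0.5,0,2,0,0,0],[-1,-1,0,4,0,0,0],[-1,-1,0,6,0,0,0],[-1,-1,0,8,0,0,0],[-1,-1,0,9,0,0,0],[-1,-1,0,10,0,0,0],[-1,-1,0,11,0,0,0],[-1,-1,0,12,0,0,0]]]}}

```text
time: 10.9
tool_pos: [0.5889, -0.1711, 0.1499]
eef_rot: [-3.142, -0.0, -1.67]
contact_force: [1.2, 0.3, -0.9]
gripper_width: 0.0152
```

Call:
{"op": "move_arm", "data": {"increments": [[[-1,0,0,1,0,0,0],[-1,0,0,2,0,0,0],[-1,0,0,3,0,0,0],[-1,0,0,3,0,0,0]]]}}

```text
time: 11.4
tool_pos: [0.5889, -0.1711, 0.1468]
eef_rot: [3.141, 0.0, -1.67]
contact_force: [-0.4, 0.0, -1.5]
gripper_width: 0.0153
```

Call:
{"op": "move_arm", "data": {"increments": [[[-1,0,0,1,0,0,0],[-1,0,0,2,0,0,0],[-1,0,0,3,0,0,0],[-1,0,0,4,0,0,0]]]}}

```text
time: 11.9
tool_pos: [0.5889, -0.1711, 0.1428]
eef_rot: [3.142, 0.0, -1.67]
contact_force: [-0.2, 0.4, -0.8]
gripper_width: 0.0152
```

Call:
{"op": "move_arm", "data": {"increments": [[[-1,0,0,1,0,0,0],[-1,0,0,2,0,0,0],[-1,0,0,3,0,0,0]]]}}

```text
time: 12.28
tool_pos: [0.589, -0.1712, 0.1402]
eef_rot: [-3.141, -0.0, -1.67]
contact_force: [-1.5, 0.7, 3.2]
gripper_width: 0.0152
```

Call:
{"op": "move_arm", "data": {"increments": [[[-1,0,0,1,0,0,0],[-1,0,0,2,0,0,0],[-1,0,0,3,0,0,0]]]}}

```text
time: 12.65
tool_pos: [0.5891, -0.1713, 0.1386]
eef_rot: [-3.14, -0.001, -1.67]
contact_force: [-2.1, 1.7, 8.3]
gripper_width: 0.0155
```

Call:
{"op": "move_arm", "data": {"increments": [[[-1,0,0,1,0,0,0],[-1,0,0,2,0,0,0],[-1,0,0,3,0,0,0]]]}}

```text
time: 13.02
tool_pos: [0.5891, -0.1713, 0.1357]
eef_rot: [-3.14, -0.001, -1.67]
contact_force: [-3.3, 0.9, 8.1]
gripper_width: 0.0149
```

Call:
{"op": "move_arm", "data": {"increments": [[[-1,0,0,1,0,0,0],[-1,0,0,2,0,0,0],[-1,0,0,3,0,0,0]]]}}

```text
time: 13.4
tool_pos: [0.5891, -0.1712, 0.1327]
eef_rot: [-3.14, -0.001, -1.67]
contact_force: [-3.0, 2.0, 8.4]
gripper_width: 0.0155
```

Call:
{"op": "move_arm", "data": {"increments": [[[-1,0,0,1,0,0,0],[-1,0,0,2,0,0,0],[-1,0,0,3,0,0,0],[-1,0,0,4,0,0,0],[-1,0,0,5,0,0,0],[-1,0,0,6,0,0,0]]]}}

```text
time: 14.15
tool_pos: [0.5892, -0.1712, 0.1267]
eef_rot: [-3.14, -0.001, -1.67]
contact_force: [-3.6, 1.8, 8.0]
gripper_width: 0.0151
```

Call:
{"op": "move_arm", "data": {"increments": [[[-1,0,0,1,0,0,0],[-1,0,0,2,0,0,0]]]}}

```text
time: 14.4
tool_pos: [0.5891, -0.1713, 0.1247]
eef_rot: [-3.14, -0.001, -1.67]
contact_force: [-2.6, 1.8, 8.1]
gripper_width: 0.0154
```

Call:
{"op": "move_arm", "data": {"increments": [[[-1,0,0,1,0,0,0],[-1,0,0,1,0,0,0]]]}}

```text
time: 14.65
tool_pos: [0.5891, -0.1712, 0.1235]
eef_rot: [-3.14, -0.001, -1.67]
contact_force: [-2.6, 1.2, 7.0]
gripper_width: 0.0151
```

Call:
{"op": "move_arm", "data": {"increments": [[[-1,0,0,0.5,0,0,0],[-1,0,0,1,0,0,0],[-1,0,0,1,0,0,0]]]}}

```text
time: 15.02
tool_pos: [0.5891, -0.1712, 0.1226]
eef_rot: [-3.14, -0.001, -1.67]
contact_force: [-2.9, 2.1, 7.5]
gripper_width: 0.0157
```

Call:
{"op": "move_arm", "data": {"increments": [[[-1,0,0,0.5,0,0,0],[-1,0,0,1,0,0,0],[-1,0,0,1,0,0,0]]]}}

```text
time: 15.4
tool_pos: [0.5892, -0.1713, 0.1217]
eef_rot: [-3.14, -0.001, -1.67]
contact_force: [-2.2, 1.1, 7.8]
gripper_width: 0.0154
```

Call:
{"op": "move_arm", "data": {"increments": [[[-1,0,0,0.5,0,0,0],[-1,0,0,1,0,0,0],[-1,0,0,1,0,0,0]]]}}

```text
time: 15.78
tool_pos: [0.5893, -0.1713, 0.1216]
eef_rot: [-3.139, -0.001, -1.67]
contact_force: [-3.9, 3.0, 12.2]
gripper_width: 0.015
```

Call:
{"op": "move_arm", "data": {"increments": [[[-1,0,0,0.5,0,0,0],[-1,0,0,1,0,0,0],[-1,0,0,1,0,0,0]]]}}

```text
time: 16.15
tool_pos: [0.5893, -0.1714, 0.1214]
eef_rot: [-3.139, -0.001, -1.669]
contact_force: [-5.9, 3.5, 15.7]
gripper_width: 0.0156
```

Run:
```python
from h import *
im,_=manip.get_image('side'); save('side8c.png',cv2.resize(im[90:200,230:330],None,fx=5,fy=5,interpolation=cv2.INTER_CUBIC))
```

```text
(no output)
```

View pics/side8c.png

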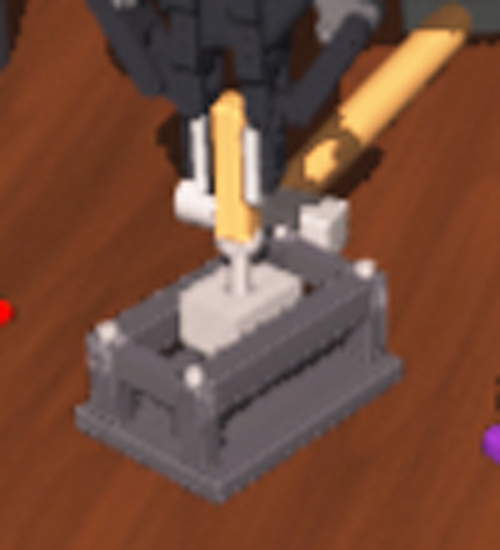

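The drift is deep in the block (crop 237,275). The hard stop came at a tip height of about 36.5 mm, where the force rose with no further motion. I'll retract now.

Call:
{"op": "move_arm", "data": {"increments": [[[-1,0,0,-4,0,0,0],[-1,0,0,-12,0,0,0],[-1,0,0,-26,0,0,0],[-1,0,0,-48,0,0,0],[-1,0,0,-78,0,0,0],[-1,0,0,-112,0,0,0],[-1,0,0,-136,0,0,0],[-1,0,0,-142,0,0,0]]]}}

```text
time: 17.2
tool_pos: [0.5897, -0.1713, 0.2623]
eef_rot: [-3.138, -0.0, -1.67]
contact_force: [-0.3, -0.3, -1.9]
gripper_width: 0.015
```

Call:
{"op": "move_arm", "data": {"increments": [[[-1,-20,2,0,0,0,0],[-1,-42,4,0,0,0,0],[-1,-42,4,0,0,0,0],[-1,-42,4,0,0,0,0]]]}}

```text
time: 17.7
tool_pos: [0.5888, -0.1285, 0.2591]
eef_rot: [3.14, -0.0, -1.67]
contact_force: [-0.1, -0.1, -0.8]
gripper_width: 0.0154
```

```bash
python3 look.py 9 drift
python3 - <<'E'
from an import *
a=cv2.imread('pics/w9.png');cv2.imwrite('pics/crop9.png',cv2.resize(a[65:225,260:370],None,fx=5,fy=3.75,interpolation=cv2.INTER_CUBIC))
print(inc([0.594,0.2605,0.26],-1.670))
P,d=load('9'); print('bore depth px', [np.round(px2w('',u,v,d[v,u],P),3).tolist() for u,v in [(315,136),(315,139),(315,142)]])
E
```

```text
{'time': 17.7, 'joint_pos': [0.0442, 0.359, 0.3029, -0.0001, -1.5162, -0.1431], 'tool_pos': [0.5888, -0.1285, 0.2591], 'eef_rot': [3.1401, -0.0001, -1.6697], 'contact_force': [-0.066, -0.137, -0.8151], 'gripper_width': 0.0154}
drift 0.58 [ 0.5845 -0.1276  0.1766] [325. 207.]
(array([-388.1,   33.8,   -0.6]), array([ 0.05, -0.01, -0.03]))
bore depth px [[0.589, -0.171, 0.036], [0.59, -0.168, 0.037], [0.59, -0.165, 0.045]]
```

View pics/crop9.png

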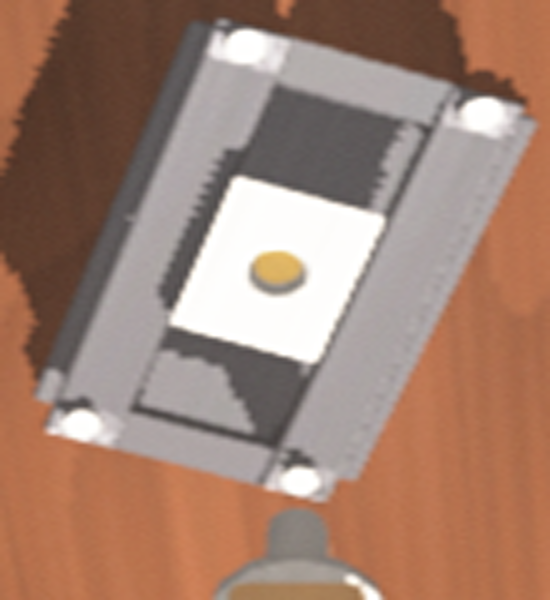

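Call:
{"op": "move_arm", "data": {"increments": [[[-1,-20,2,0,0,0,0],[-1,-60,5,0,0,0,0],[-1,-115,10,0,0,0,0],[-1,-175,15,0,0,0,0],[-1,-235,20,0,0,0,0],[-1,-295,25,0,0,0,0],[-1,-350,31,0,0,0,0],[-1,-389,34,0,0,0,0]]]}}

```text
time: 18.8
tool_pos: [0.5931, 0.2647, 0.2596]
eef_rot: [3.141, 0.0, -1.669]
contact_force: [0.3, -0.7, -1.2]
gripper_width: 0.015
```

Call:
{"op": "move_arm", "data": {"increments": [[[-1,0,0,0,0,0,0],[-1,0,0,0,0,0,0]]]}}

```text
time: 19.05
tool_pos: [0.5937, 0.2616, 0.2598]
eef_rot: [3.141, -0.0, -1.67]
contact_force: [-0.1, -0.7, -0.7]
gripper_width: 0.0154
```

```bash
python3 look.py 10 drift
python3 - <<'E'
from an import *
a=cv2.imread('pics/w10.png');cv2.imwrite('pics/crop10.png',cv2.resize(a[160:240,280:360],None,fx=7,fy=7,interpolation=cv2.INTER_CUBIC))
print(inc([0.5944,0.2615,0.0911],-1.670))
E
```

```text
{'time': 19.05, 'joint_pos': [0.6555, 0.4564, 0.4521, 0.0002, -1.5669, -0.7547], 'tool_pos': [0.5937, 0.2616, 0.2598], 'eef_rot': [3.1414, -0.0004, -1.67], 'contact_force': [-0.1126, -0.6662, -0.6501], 'gripper_width': 0.0154}
drift 0.83 [0.5928 0.2605 0.1766] [320. 205.]
(array([ -0.8,  -0.3, 169.1]), array([-0.02,  0.  , -0.08]))
```

View pics/crop10.png

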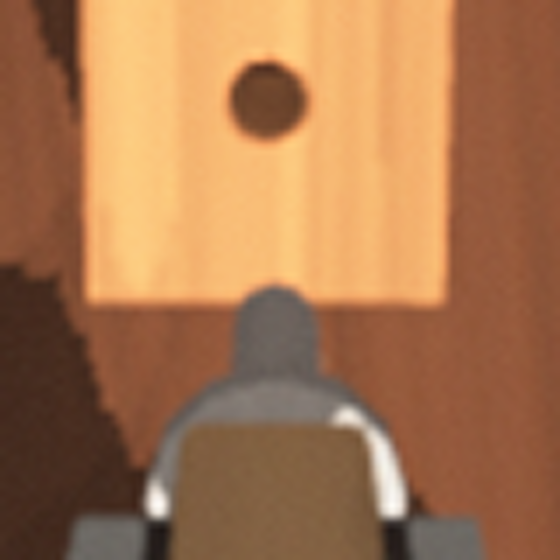

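Run:
```python
from an import *
P,d=load('10')
h=ray('',280+268/7,160+100/7,.056,P); t=ray('',280+276/7,160+286/7,.175,P); t2=ray('',280+276/7,160+286/7,.179,P)
print('hole',h,'tip rim',t,t2, st()['tool_pos'])
R0=R.from_euler('xyz',[np.pi,0,-1.67]); print(R0.inv().apply(h-t)*1000)
```

```text
hole [0.59478589 0.26103318 0.056     ] tip rim [0.59324348 0.25762934 0.175     ] [0.59312859 0.25644231 0.179     ] [0.594, 0.2607, 0.2602]
[ -3.53986586  -1.19770669 119.        ]
```

Call:
{"op": "move_arm", "data": {"increments": [[[-1,-0.5,-1,8,0,0,0],[-1,-0.5,-1,30,0,0,0],[-1,-0.5,-1,60,0,0,0],[-1,-0.5,-1,85,0,0,0],[-1,-0.5,-1,97,0,0,0],[-1,-0.5,-1,102,0,0,0],[-1,-0.5,-1,102,0,0,0]]]}}

```text
time: 20.02
tool_pos: [0.5953, 0.2619, 0.1584]
eef_rot: [-3.141, 0.0, -1.671]
contact_force: [-0.4, 0.9, -0.6]
gripper_width: 0.0149
```

```bash
python3 look.py 11
python3 - <<'E'
from an import *
a=cv2.imread('pics/w11.png');cv2.imwrite('pics/crop11.png',cv2.resize(a[160:240,280:360],None,fx=7,fy=7,interpolation=cv2.INTER_CUBIC))
E
```

```text
{'time': 20.025, 'joint_pos': [0.6543, 0.4844, 0.2412, 0.0003, -1.3269, -0.7541], 'tool_pos': [0.5953, 0.2619, 0.1584], 'eef_rot': [-3.1409, 0.0003, -1.6705], 'contact_force': [-0.4278, 0.888, -0.5565], 'gripper_width': 0.0149}
```

View pics/crop11.png

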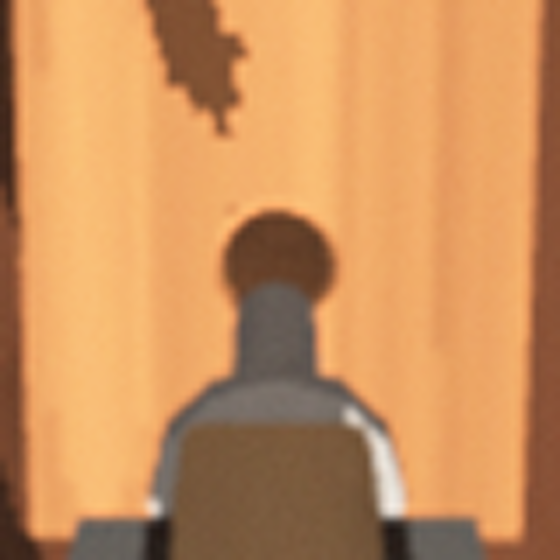

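Run:
```python
from an import *
P,d=load('11')
R0=R.from_euler('xyz',[np.pi,0,-1.67])
h=ray('',280+278/7,160+265/7,.056,P); t=ray('',280+276/7,160+284/7,.0735,P)
print(h,t,R0.inv().apply(h-t)*1000)
```

```text
[0.59496478 0.26066773 0.056     ] [0.59491252 0.25778055 0.0735    ] [-2.87816901  0.23394862 17.5       ]
```

Call:
{"op": "move_arm", "data": {"increments": [[[-1,0,0,5,0,0,0],[-1,0,0,11,0,0,0],[-1,0,0,17,0,0,0],[-1,0,0,21,0,0,0],[-1,0,0,26,0,0,0],[-1,0,0,32,0,0,0]]]}}

```text
time: 20.82
tool_pos: [0.5951, 0.262, 0.1256]
eef_rot: [-3.141, 0.0, -1.67]
contact_force: [-0.0, 0.3, -1.2]
gripper_width: 0.0155
```

Call:
{"op": "move_arm", "data": {"increments": [[[-1,0,0,8,0,0,0],[-1,0,0,16,0,0,0],[-1,0,0,23,0,0,0],[-1,0,0,28,0,0,0],[-1,0,0,31,0,0,0],[-1,0,0,32,0,0,0],[-1,0,0,32,0,0,0]]]}}

```text
time: 21.7
tool_pos: [0.5951, 0.262, 0.0941]
eef_rot: [-3.141, 0.0, -1.67]
contact_force: [-0.5, 0.4, 0.3]
gripper_width: 0.0154
```

Nearly seated; lower the last 3 mm, feeling for the collar.

Call:
{"op": "move_arm", "data": {"increments": [[[-1,0,0,1,0,0,0],[-1,0,0,2,0,0,0],[-1,0,0,2.5,0,0,0],[-1,0,0,2.5,0,0,0]]]}}

```text
time: 22.2
tool_pos: [0.595, 0.2619, 0.0914]
eef_rot: [3.141, -0.0, -1.67]
contact_force: [-0.1, -0.5, -1.4]
gripper_width: 0.0152
```

Call:
{"op": "move_arm", "data": {"increments": [[[-1,0,0,0.5,0,0,0],[-1,0,0,1,0,0,0],[-1,0,0,1,0,0,0]]]}}

```text
time: 22.58
tool_pos: [0.595, 0.262, 0.091]
eef_rot: [-3.141, 0.0, -1.67]
contact_force: [-1.7, 1.0, 3.0]
gripper_width: 0.0155
```

Collar contact (force up by about 4 N at z = 0.091). Open partway first, then lift away.

Call:
{"op": "move_arm", "data": {"increments": [[[-0.4,0,0,0,0,0,0],[0,0,0,0,0,0,0],[0.4,0,0,0,0,0,0],[0.8,0,0,0,0,0,0],[0.8,0,0,0,0,0,0],[0.8,0,0,0,0,0,0]]]}}

```text
time: 23.32
tool_pos: [0.595, 0.262, 0.0904]
eef_rot: [-3.142, 0.0, -1.67]
contact_force: [-0.6, 0.0, 0.9]
gripper_width: 0.0766
```

```bash
python3 look.py 12 drift; python3 -c "
import cv2
a=cv2.imread('pics/w12.png');cv2.imwrite('pics/crop12.png',cv2.resize(a[150:400,200:440],None,fx=2.4,fy=2.4))"
```

```text
{'time': 23.325, 'joint_pos': [0.6545, 0.5261, 0.1318, -0.0, -1.1764, -0.754], 'tool_pos': [0.595, 0.262, 0.0904], 'eef_rot': [-3.1416, 0.0, -1.6704], 'contact_force': [-0.5926, 0.0057, 0.8854], 'gripper_width': 0.0766}
drift 0.63 [0.5937 0.2601 0.0075] [321. 204.]
```

View pics/crop12.png

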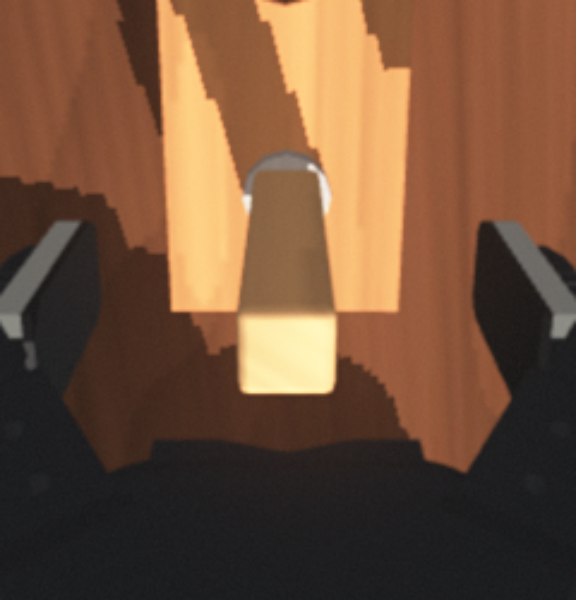

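Upright and released (handle top at crop 287,352, as before the grasp). Lift straight up.

Call:
{"op": "move_arm", "data": {"increments": [[[0.8,0,0,-5,0,0,0],[0.8,0,0,-20,0,0,0],[0.8,0,0,-45,0,0,0],[0.8,0,0,-80,0,0,0],[0.8,0,0,-115,0,0,0],[0.8,0,0,-145,0,0,0],[0.8,0,0,-165,0,0,0],[0.8,0,0,-170,0,0,0]]]}}

```text
time: 24.42
tool_pos: [0.5956, 0.2621, 0.2632]
eef_rot: [-3.138, 0.003, -1.67]
contact_force: [0.5, -0.3, -0.3]
gripper_width: 0.0767
```

Call:
{"op": "move_arm", "data": {"increments": [[[0.8,20,0,0,0,0,0],[0.8,40,0,0,0,0,0],[0.8,40,0,0,0,0,0],[0.8,40,0,0,0,0,0]]]}}

```text
time: 24.92
tool_pos: [0.5909, 0.2216, 0.2602]
eef_rot: [3.141, -0.0, -1.671]
contact_force: [0.0, -0.1, 0.1]
gripper_width: 0.0773
```

```bash
python3 look.py 13 drift
python3 - <<'E'
from h import *
for n in ['side','top']:
    im,d=manip.get_image(n); save(n+'13.png',im)
    for o in ['drift','ball_punch','short_graver','brass_boss']:
        for r in manip.pinpoint(n,o)[:1]: print(n,o,round(r['p'],2),np.round(c2w(n,r['location']),3))
E
```

```text
{'time': 24.925, 'joint_pos': [0.6059, 0.418, 0.3937, -0.0002, -1.5469, -0.7061], 'tool_pos': [0.5909, 0.2216, 0.2602], 'eef_rot': [3.1411, -0.0002, -1.671], 'contact_force': [0.0423, -0.1433, 0.0865], 'gripper_width': 0.0773}
drift 0.69 [0.592  0.2638 0.0084] [321. 198.]
side ball_punch 0.55 [0.583 0.139 0.027]
side short_graver 0.7 [0.585 0.202 0.026]
side brass_boss 0.86 [0.385 0.013 0.002]
top drift 0.34 [ 0.587 -0.169  0.063]
top ball_punch 0.75 [0.582 0.141 0.022]
top short_graver 0.44 [0.59  0.198 0.023]
top brass_boss 0.97 [ 0.384  0.009 -0.005]
```

View pics/w13.png

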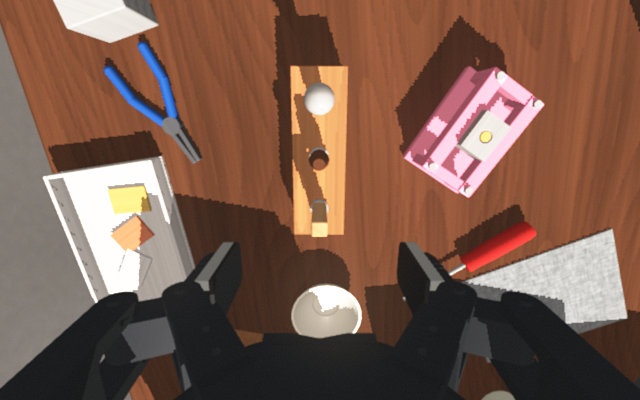

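View pics/side13.png

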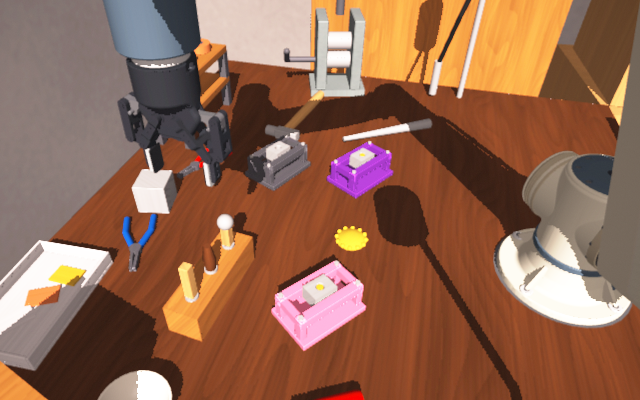

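The drift stands upright in its own end hole: handle top at (319,229) in the wrist view and (187,281) in the side view, as at the start. The neighbouring tools and the disc are unmoved and the gripper is clear of everything, so I'm handing in.

```bash
python3 -c "
from cell import manip
print(manip.close_job())"
```

```text
the job is handed in; nothing more can be done
None
```

The brass dowel is out through the underside of the grey stand's die block and on the pad, and the drift is back upright in its own rack hole. I handed the job in at about 25 s, and no verdict was reported.

**Pushing out the dowel:** I used the dark grey stand, not the pink or purple look-alikes. The drift's tip went into the bore first time. It met the dowel about 8.5 mm down, and the dowel moved under about 8 N. The force rose to about 16 N at the hard stop, with the tip near 36.5 mm. After I withdrew the drift, the wrist camera's depth showed the dowel's top at 36–37 mm, about 27 mm below the block's top.

**Returning the drift:** The collar touched down at the same tool height as at the grasp, within 1 mm in x and y. The last pictures show the drift upright in its hole and the gripper clear of everything. The ball punch, graver and brass disc are within about 6 mm of their first readings, which is about the networks' own error.

**Disagreement in the last checks:** The detector's last "drift" report in the top view was low confidence (0.34) and pointed at the stand. I took it as a false report, since the wrist detection and the wrist and side pictures all show the drift in the rack.

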